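# Pin the salami crate's gate shut

## Task

Swing the salami crate's front gate shut until the hole in its knuckle lies under the hole in the crate's bracket, then take the steel pin out of its block and slide it down through both holes until its wooden head rests on the bracket. Leave the pin there, and do not tip over the two jars or the little price stand on the way.

Things in the scene. Friction and masses are not known exactly. Their poses are not given: they have to be found in the camera images.
- gate (a joint): wooden front gate, upright hinge at the crate's +y front corner. rad: 0 = shut, the two holes exactly in line; positive = open outwards (towards the robot, clockwise from above), to 1.0. It can be pushed past shut to a stop at -0.06 (holes 13 mm out of line). Stays where left (light friction, 0.4 N at its free end); a tapered pin tip entering its hole pulls it into line.
- hinge_axis (a point): point on the gate's upright hinge axis (steel barrel, 16 mm across), 105 mm above the table. Axes as the crate's: x points from the open front into the crate, y along the shut gate from the pin hole towards the hinge, z up.
- gate_grip (a point): point to grasp on the dark green upright dowel on the gate: 20 mm across, standing free from z = 90 mm (top of the gate) to 140 mm; point on its axis, 122 mm above the table, 120 mm from the hinge axis. Gate 16 mm thick, 192 mm long, 90 mm high. Axes turn with the gate: y from the dowel towards the hinge, x across the gate, z up.
- gate_hole (a point): centre of the mouth of the upright through hole, 15 mm across, in the gate's steel knuckle (36 x 36 mm block, 24 mm thick, at the gate's free end, 220 mm from the hinge axis). Top of the knuckle, 79 mm above the table; mouth chamfered 2 mm. Axes turn with the gate, z up.
- bracket_hole (a point): centre of the mouth of the upright through hole, 15 mm across, in the crate's fixed steel bracket (36 x 36 mm, 20 mm thick, at the -y front corner); on its top face, 105 mm above the table; mouth chamfered 2 mm. The gate's knuckle passes 6 mm under it. Axes: x into the crate, y towards the hinge, z up. Crate 100 mm high, open in front, walls start 45 mm behind this point.
- pin_head (a point): centre of the pin's pale wooden head, 24 x 24 mm, 50 mm tall, grasped here; x, y square to its faces, z up along the pin. Below it a steel shaft 12 mm across, 85 mm long, its last 12 mm tapering to 6 mm. 0.12 kg. At the start upright in the 14 mm hole of a fixed dark wooden block (60 x 70 mm, 95 mm high), head resting on the block, this point 120 mm above the table.
- pin_collar (a point): centre of the underside of the pin's head, 25 mm below pin_head, where the shaft begins; same axes.
- pin_tip (a point): lower end of the pin's shaft, 110 mm below pin_head; same axes.
- jar_a_center (a point): centre of the brown jar, 64 mm across, 100 mm high, loose, standing; z axis up along the jar.
- jar_b_center (a point): centre of the green jar, 64 mm across, 100 mm high, loose, standing; z axis up along the jar.
- price_stand_center (a point): middle of the price stand: a grey foot 48 mm across with a blank pink card 60 mm wide on a stem, 102 mm high, loose; z axis up along the stem; point 50 mm above the table.

How it is judged:
By the outcome, as a careful person would: the job done as asked, in the order asked, and still so for the second after the job is handed in, with the robot touching nothing.
It also fails if it takes over 64 s, if anything falls off the work surface, if the arm or the gripper's body presses on something with over 40 N, if the wrist force passes 120 N, or if a joint passes its speed limit or range.

## Robot

A 6-joint arm with a two-finger parallel gripper is mounted at the origin on the work surface. World frame = base frame: x ahead of the robot, y to its left, z up, the work surface at z = 0. Lengths are in mm, angles in degrees, forces in N, time in s.
With the tool pointing down it reaches from about 300 to 850 mm from the base axis. Payload 4.2 kg.
Tool frame: the origin (TCP) lies at the centre of the arm's flange, where the gripper is bolted on; the fingertips stand 191 mm ahead of it and the grasp point (between the pads) lies 172 mm ahead of it; z points along the fingers, y is the direction in which the jaws open and shut (so a half turn about z gives the same grasp; the last joint's range is limited). The gripper opens to 91 mm and grips with 3 to 60 N. Pads are 32 mm wide; open, the fingers measure 118 mm over their backs; the gripper's body (76 mm by 178 mm) begins 60 mm behind the grasp point.
Start: joints at [73.51, 18.312, 89.639, -0, 72.044, -1.146], TCP at [152.148, 554.503, 404.776] pointing down, gripper open.
Joint ranges: [-177.97, 177.97], [-48.28, 115.42], [12.27, 149.76], [-77.06, 257.06], [2.81, 150.46], [-146.56, 146.56]. Speed limits (degrees/s): [147.25, 147.25, 180, 180, 180, 180].

## Interface

Orientations are given as [roll, pitch, yaw] about the fixed x, y, z axes, in that order (R = Rz(yaw) Ry(pitch) Rx(roll)).
In Python, from workcell import status, vision, ticket gives the robot as it stands.
- The arm moves only by the shell command python3 -m jog 'ROWS' [FORCE]. ROWS is JSON, a list of rows, each a list of 7 numbers: the finger opening in m, from 0 to 0.0912, then the shift along the tool's x, y, z in m, then the turn, a rotation vector about the tool's x, y, z in rad. A call has 1 to 12 rows; each row shifts and turns the commanded pose from where the row before left it, along the tool's axes as they then stand; what a row does not reach is not made up. A row lasts 1/8 s, in which the tool goes at most 62.5 mm and 10.7 degrees, less where a joint would pass 70% of its speed; a pose out of reach is approached as far as the arm can. A call with a gripper value outside its range is refused whole. The fingers move at their own pace and stop on an object; FORCE is the grip in N (left out, the last holds). Time passes only in rows, so rows that do not move let the fingers close. It gives the time, the measured TCP pose, the force and the opening at its end, in the units of the state.
- status.state(): the state, without advancing time (a new reading comes with each control period).
- vision.grab_frame(name): name is "scene" or "top"; returns a dict with "color" (400x640x3 uint8, blue, green, red), "depth" (400x640 float32, mm along the optical axis (not along the pixel's ray), 0 where there is no reading), "fov_y" (degrees; the focal length in pixels is half the picture's height over the tangent of half this angle, whatever the lens; pixels are square), "cx", "cy" (the principal point, pixels), "pose" (4x4, takes a point from camera to world coordinates). Camera axes: x right, y down, z forward; pixel columns grow to the right and rows downward; lengths in mm; the calibration is good to about 2 mm. A picture is of the moment at which its call begins.
- ticket.job_done(): hands the job in, once; it reports no verdict.
Trained networks look in the newest picture that a camera, given by its name, has taken for a name from the list of things; names that differ only in an ending like _2 or _b are one class to them, and where a whole thing is asked for, a point or a joint stands for the part that bears it (a point fixed in the world has none). Each returns a list of dicts, best first, with "p" (0 to 1); they miss things now and then, are a little off and sometimes report something else, mostly with a low value. They report only what shows in the picture. A call takes as long as a camera call.
- vision.find_in(camera, label): "location" ([x, y, z] in mm, in world coordinates, good to about 4 mm: the middle of the surface that is visible of it).
- vision.silhouettes(camera, label): "pixels" (400x640 bool, what is visible of it).
The state is a dict: "time_s": time; "qpos": joint angles; "qvel": joint speeds; "effort": joint torques, N m; "ee_pos": TCP position; "ee_rot": TCP orientation; "force": force on the tool from outside, world axes, zero at the start; "torque": the same for the moment, N m; "gripper_width": finger opening in mm.
Only numpy, scipy, OpenCV 4.12 (cv2) and the standard library are available. Lean on these libraries where they do the work, as an engineer would, in place of code of your own. Each camera call takes 0.05 s, during which the arm holds its last target.

## Working session

There is one attempt and no reset: what is moved stays moved. The work goes in short steps, Python scripts to look and compute and a shell command to move; the robot and the scene stay as the last step left them, time stands still between calls to the robot, and variables do not carry over. Pictures are saved under pics/ and viewed, and the job is handed in when it is done.

```bash
mkdir -p pics; ls; python3 - <<'E'
from workcell import status, vision
import cv2
print(status.state())
for n in("scene","top"):
    f=vision.grab_frame(n); cv2.imwrite(f"pics/{n}0.png",f["color"]); print(n,f["fov_y"],f["cx"],f["cy"],f["pose"].round(3) if hasattr(f["pose"],'round') else f["pose"])
    for l in["gate_grip","gate_hole","bracket_hole","pin_head","hinge_axis","jar_a_center","jar_b_center","price_stand_center","gate"]:
        try: print(l,[(d["p"],[round(v) for v in d["location"]]) for d in vision.find_in(n,l)][:3])
        except Exception as e: print(l,e)
E
```

```text
pics
{'time_s': 0.0, 'qpos': array([ 7.35115296e+01,  1.83513902e+01,  8.97084108e+01, -1.64809734e-03,
        7.20434979e+01, -1.14547878e+00]), 'qvel': array([-0.02490019, -0.08934238,  0.07032518, -0.03290269, -0.09508279,
        0.04228431]), 'effort': array([ 6.57077703e-05, -4.12456226e+01, -2.31973332e+01,  7.28640589e-02,
        4.54732880e-02, -1.36641665e-04]), 'ee_pos': array([152.09145327, 554.33614136, 403.90890819]), 'ee_rot': array([-1.79896690e+02, -4.98464476e-04,  1.64657517e+02]), 'force': array([-0.22503729, -0.12395711, -0.50049399]), 'torque': array([ 0.0257021 , -0.01255677, -0.0057292 ]), 'gripper_width': 90.90127901674111}
scene 43.649273374956906 313.6077093836499 203.64775011624315 [[ 6.360000e-01  5.300000e-01 -5.600000e-01  1.146384e+03]
 [ 7.710000e-01 -4.450000e-01  4.550000e-01 -4.153840e+02]
 [-8.000000e-03 -7.210000e-01 -6.920000e-01  7.783500e+02]
 [ 0.000000e+00  0.000000e+00  0.000000e+00  1.000000e+00]]
gate_grip [(0.56, [529, 161, 72])]
gate_hole [(0.6, [531, 158, 69]), (0.26, [566, -160, 75])]
bracket_hole [(0.87, [703, 155, 67])]
pin_head [
[... 338 characters left out ...]
e-02  5.102900e+02]
 [-1.000000e+00  4.000000e-03 -1.400000e-02  1.844600e+01]
 [ 1.300000e-02 -9.200000e-02 -9.960000e-01  1.316382e+03]
 [ 0.000000e+00  0.000000e+00  0.000000e+00  1.000000e+00]]
gate_grip [(0.5, [696, 188, 34]), (0.27, [520, 143, 89])]
gate_hole [(0.82, [517, 146, 90])]
bracket_hole [(0.9, [696, 188, 36]), (0.36, [519, 145, 90])]
pin_head [(0.56, [464, -266, 147]), (0.4, [693, 194, 38])]
hinge_axis [(0.93, [694, 193, 40])]
jar_a_center [(0.82, [545, -152, 101]), (0.42, [758, -163, 10]), (0.38, [519, 142, 89])]
jar_b_center [(0.59, [598, -290, 102])]
price_stand_center [(0.78, [756, -159, 11]), (0.36, [522, 146, 92])]
gate [(0.91, [519, 145, 88]), (0.49, [465, -268, 149])]
```

View pics/scene0.png

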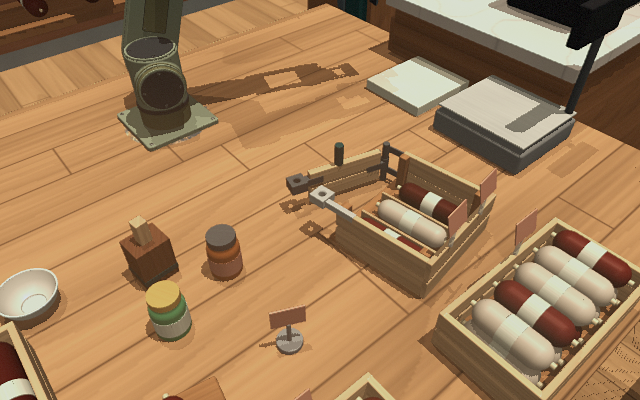

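View pics/top0.png

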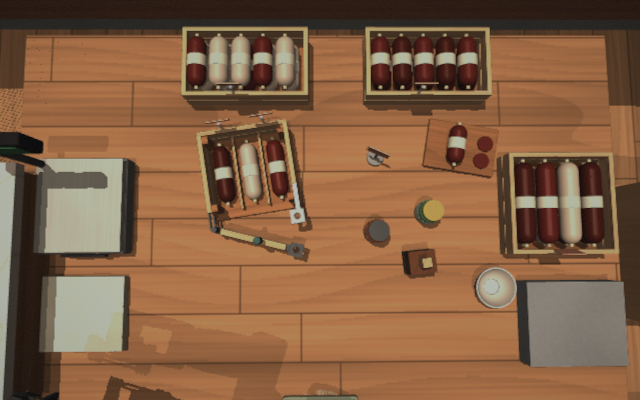

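The top view shows the hinge at about (214,222), the dowel at (257,240), the knuckle at (296,250), the bracket at (297,215), the pin at (427,263), the jars at (378,231) and (430,211), and the stand at (376,157). I'll zoom in to get precise pixels.

```bash
cat > h.py <<'E'
import numpy as np, cv2
from workcell import status, vision
def ray(f,u,v,z):
    h=f["color"].shape[0]; fl=h/2/np.tan(np.radians(f["fov_y"])/2); P=np.array(f["pose"])
    d=P[:3,:3]@np.array([(u-f["cx"])/fl,(v-f["cy"])/fl,1]); o=P[:3,3]; return o+d*(z-o[2])/d[2]
def proj(f,p):
    h=f["color"].shape[0]; fl=h/2/np.tan(np.radians(f["fov_y"])/2); P=np.array(f["pose"])
    c=P[:3,:3].T@(np.array(p)-P[:3,3]); return fl*c[0]/c[2]+f["cx"],fl*c[1]/c[2]+f["cy"]
def crop(f,u0,v0,w,h,s,name):
    c=f["color"][v0:v0+h,u0:u0+w]; c=cv2.convertScaleAbs(c,alpha=1.4,beta=15); c=cv2.resize(c,None,fx=s,fy=s,interpolation=cv2.INTER_CUBIC)
    for i in range(0,w,10): cv2.putText(c,str(u0+i),(i*s,10),0,.35,(255,255,0),1); cv2.line(c,(i*s,12),(i*s,18),(255,255,0),1)
    for i in range(0,h,10): cv2.putText(c,str(v0+i),(0,i*s+4),0,.35,(255,255,0),1); cv2.line(c,(22,i*s),(28,i*s),(255,255,0),1)
    cv2.imwrite(name,c)
E
python3 - <<'E'
from h import *
f=vision.grab_frame("top"); crop(f,200,190,120,80,6,"pics/t1.png"); crop(f,360,190,90,90,6,"pics/t2.png")
f=vision.grab_frame("scene"); crop(f,275,130,130,90,6,"pics/s1.png"); crop(f,110,200,140,100,5,"pics/s2.png")
E
```

```text
(no output)
```

View pics/t1.png

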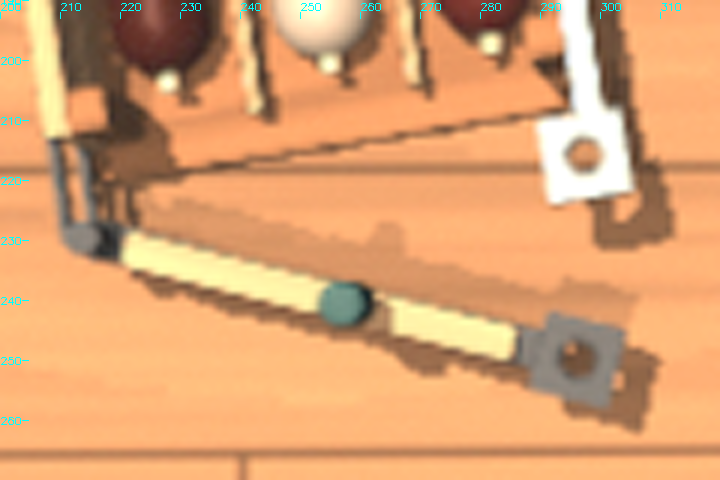

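View pics/t2.png

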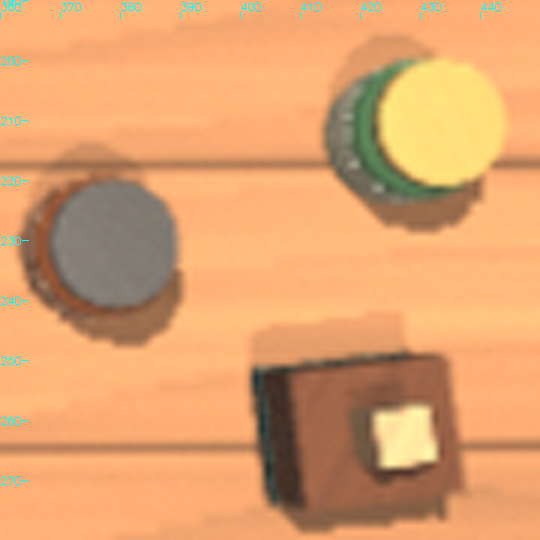

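View pics/s1.png

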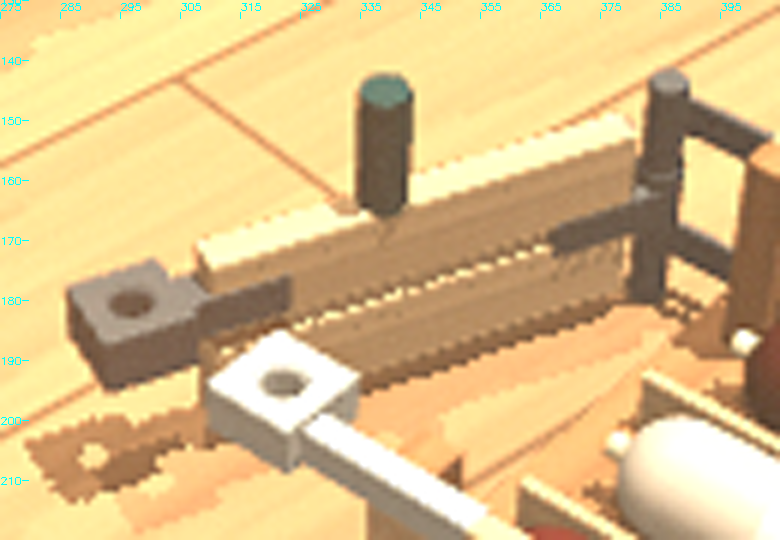

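View pics/s2.png

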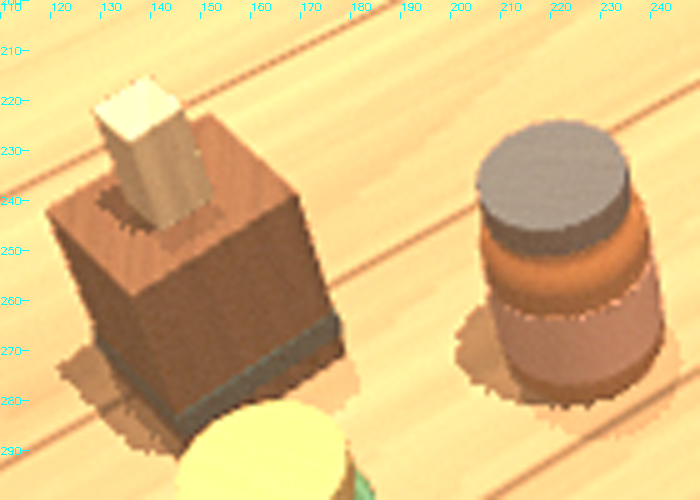

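```bash
python3 - <<'E'
from h import *
T=vision.grab_frame("top");S=vision.grab_frame("scene")
for n,t,s,z in [("dowel",(257.1,239.9),(338.8,144.2),140),("khole",(295.8,249.1),(296.4,180.1),79),("bhole",(296.8,215.25),(321.9,193.2),105),("pin",(426.9,262.4),(137.6,221.2),145),("hinge",(214.3,228.9),(386.0,143.2),130),("jara",(378.7,230),(220,235.6),100),("jarb",(432,210),None,100),("stand",(376,157),None,5)]:
    print(n,ray(T,*t,z).round(1),ray(S,*s,z).round(1) if s else "")
# head corners in top crop
for c in [(368,408),(430,402),(440,462),(378,470)]: print(ray(T,360+(c[0]+.5)/6-.5,190+(c[1]+.5)/6-.5,145).round(1))
for c in [(252,370),(445,355),(463,487)]: print('blk',ray(T,360+(c[0]+.5)/6-.5,190+(c[1]+.5)/6-.5,95).round(1))
E
```

```text
dowel [522.4 158.  140. ] [524.5 159.5 140. ]
khole [498.3  63.2  79. ] [501.1  61.8  79. ]
bhole [586.1  59.6 105. ] [589.   58.5 105. ]
pin [ 464.1 -266.6  145. ] [ 467.8 -267.3  145. ]
hinge [550.9 267.5 130. ] [577.3 248.  130. ]
jara [ 546.9 -153.7  100. ] [ 552.2 -156.2  100. ]
jarb [ 598.5 -294.6  100. ] 
stand [ 757.7 -163.     5. ] 
[ 476.1 -251.9  145. ]
[ 478.5 -277.9  145. ]
[ 453.6 -281.4  145. ]
[ 450.5 -255.4  145. ]
blk [ 491.4 -213.2   95. ]
blk [ 497.4 -297.6   95. ]
blk [ 440.4 -303.9   95. ]
```

```bash
cat >> h.py <<'E'
from scipy.spatial.transform import Rotation as Ro
def togo(g,yaw,s=None):
    "tool-frame shift (mm) for the grasp point to reach g, then rotvec(rad) to point down with yaw"
    s=s or status.state(); R=Ro.from_euler('xyz',s["ee_rot"],degrees=True); p=np.array(s["ee_pos"])
    T=Ro.from_euler('xyz',[180,0,yaw],degrees=True)
    tcp=np.array(g)-T.apply([0,0,172])
    gp=p+R.apply([0,0,172])
    print("t",round(s["time_s"],2),"grasp",gp.round(1),"rot",np.round(s["ee_rot"],2),"w",round(s["gripper_width"],1),"F",np.round(s["force"],1))
    print("shift mm",R.inv().apply(tcp-p).round(1),"turn",(R.inv()*T).as_rotvec().round(4))
E
python3 -m jog '[[0.09,-0.0463,-0.0283,0,0,0,0],[0.09,-0.0463,-0.0283,0,0,0,0],[0.09,-0.0463,-0.0283,0,0,0,0],[0.09,-0.0463,-0.0283,0,0,0,0],[0.09,-0.0463,-0.0283,0,0,0,0],[0.09,-0.0463,-0.0283,0,0,0,0],[0.09,-0.0463,-0.0283,0,0,0,0],[0.09,-0.0463,-0.0283,0,0,0,0],[0.09,-0.0463,-0.0283,0,0,0,0],[0.09,-0.0463,-0.0283,0,0,0,0]]' 10
python3 -m jog '[[0.06,0,0,0,0,0,0.186],[0.06,0,0,0,0,0,0.186],[0.06,0,0,0,0,0,0.186],[0.06,0,0,0,0,0,0.186],[0.06,0,0,0,0,0,0.186],[0.06,0,0,0,0,0,0.186],[0.06,0,0,0,0,0,0.186],[0.06,0,0,0,0,0,0]]'
python3 -c "
from h import *
togo([523.7,159.3,122],90)"
```

```text
time_s: 2.45
ee_pos: [524.8, 157.6, 404.9]
ee_rot: [180.0, 0.0, 164.6]
force: [0.8, 0.2, -0.6]
gripper_width: 89.8
time_s: 3.45
ee_pos: [523.8, 159.1, 404.8]
ee_rot: [180.0, -0.0, 90.2]
force: [-0.1, 0.0, 1.4]
gripper_width: 60.1
t 3.45 grasp [523.8 159.1 232.8] rot [ 1.7999e+02 -1.0000e-02  9.0180e+01] w 60.1 F [-0.1  0.   1.4]
shift mm [ 2.000e-01 -1.000e-01  1.108e+02] turn [ 0.0001 -0.0001  0.0032]
```

```bash
python3 -m jog '[[0.06,0,0,0.03,0,0,0],[0.06,0,0,0.03,0,0,0],[0.06,0,0,0.03,0,0,0],[0.06,0,0,0.0208,0,0,0],[0.06,0,0,0,0,0,0]]'
python3 -m jog '[[0.0,0,0,0,0,0,0],[0.0,0,0,0,0,0,0],[0.0,0,0,0,0,0,0],[0.0,0,0,0,0,0,0],[0.0,0,0,0,0,0,0]]' 10
python3 -c "
from h import *
f=vision.grab_frame('scene'); crop(f,255,80,130,120,5,'pics/s3.png')
togo([571.5,157.6,122],90)"
```

```text
time_s: 4.08
ee_pos: [523.3, 159.0, 292.5]
ee_rot: [-179.8, 0.1, 90.2]
force: [-0.4, -0.8, -0.6]
gripper_width: 60.1
time_s: 4.7
ee_pos: [523.7, 159.1, 294.2]
ee_rot: [180.0, -0.0, 90.1]
force: [-0.9, 0.6, 2.1]
gripper_width: 19.5
t 4.75 grasp [523.7 159.1 122.2] rot [179.99  -0.    90.06] w 19.7 F [-1.6  0.   1.2]
shift mm [-1.5 47.8  0.2] turn [ 0.0001 -0.0001  0.0011]
```

View pics/s3.png

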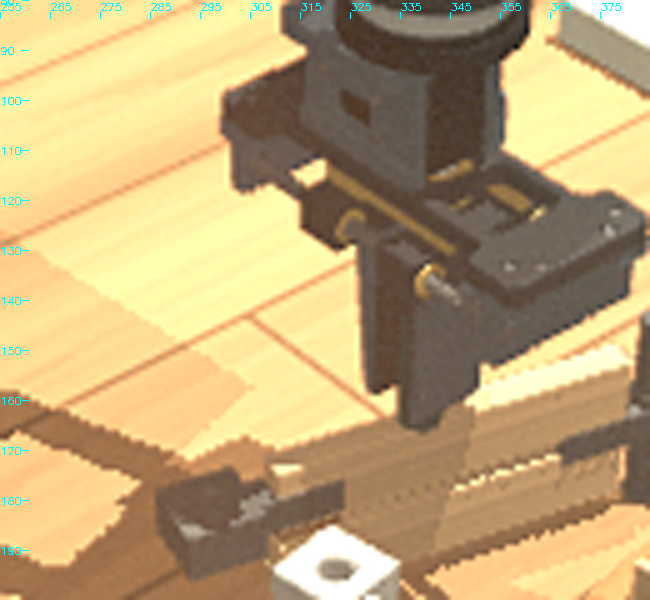

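```bash
python3 -m jog '[[0,-0.0014,0.006,0,0,0,0],[0,-0.001,0.006,0,0,0,0],[0,-0.0007,0.006,0,0,0,0],[0,-0.0003,0.006,0,0,0,0],[0,0,0.006,0,0,0,0],[0,0.0004,0.006,0,0,0,0],[0,0.0007,0.006,0,0,0,0],[0,0.001,0.0058,0,0,0,0],[0,0,0,0,0,0,0],[0,0,0,0,0,0,0]]'
python3 -c "
from h import *
f=vision.grab_frame('scene'); crop(f,285,110,130,110,6,'pics/s4.png')
f=vision.grab_frame('top'); crop(f,200,190,120,80,6,'pics/t4.png')
togo([571.5,157.6,122],90)"
```

```text
time_s: 6.0
ee_pos: [571.9, 158.0, 293.9]
ee_rot: [179.9, -0.0, 90.0]
force: [0.5, -1.0, 1.6]
gripper_width: 20.0
t 6.1 grasp [571.9 158.  121.9] rot [ 1.7995e+02 -3.0000e-02  9.0040e+01] w 19.5 F [ 0.6 -0.5  0.6]
shift mm [-0.3 -0.2 -0.1] turn [ 0.0009 -0.0005  0.0007]
```

View pics/s4.png

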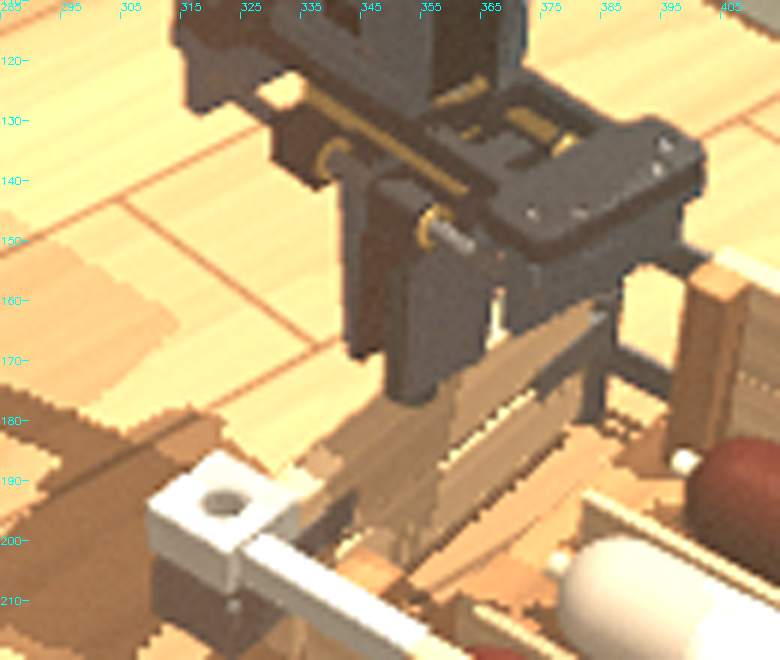

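View pics/t4.png

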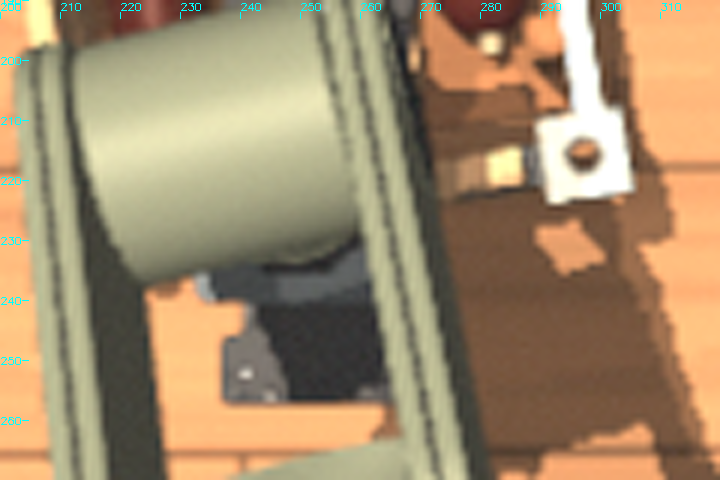

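```bash
python3 -m jog '[[0.06,0,0,0,0,0,0],[0.06,0,0,0,0,0,0],[0.06,0,0,0,0,0,0],[0.06,0,0,-0.02,0,0,0],[0.06,0,0,-0.03,0,0,0],[0.06,0,0,-0.03,0,0,0],[0.06,0,0,-0.03,0,0,0]]'
python3 -m jog '[[0.06,-0.0472,-0.0118,0,0,0,0],[0.06,-0.0472,-0.0118,0,0,0,0],[0.06,-0.0472,-0.0118,0,0,0,0],[0.06,-0.0472,-0.0118,0,0,0,0],[0.06,-0.0472,-0.0118,0,0,0,0],[0.06,-0.0472,-0.0118,0,0,0,0],[0.06,-0.0472,-0.0118,0,0,0,0],[0.06,-0.0472,-0.0118,0,0,0,0],[0.06,-0.0472,-0.0118,0,0,0,0],[0.06,0,0,0,0,0,-0.113],[0.06,0,0,0,0,0,0]]'
python3 -c "
from h import *
f=vision.grab_frame('scene'); crop(f,285,130,130,90,6,'pics/s5.png')
f=vision.grab_frame('top'); crop(f,200,190,120,80,6,'pics/t5.png')
togo([465.7,-267,122],96.5)"
```

```text
time_s: 6.98
ee_pos: [571.4, 157.9, 404.8]
ee_rot: [-180.0, -0.0, 90.1]
force: [0.1, 0.5, 1.2]
gripper_width: 60.0
time_s: 8.35
ee_pos: [465.5, -267.5, 403.7]
ee_rot: [-180.0, -0.0, 96.4]
force: [-0.0, 0.9, -0.2]
gripper_width: 60.3
t 8.45 grasp [ 465.8 -266.7  231.8] rot [-1.800e+02 -2.000e-02  9.646e+01] w 59.8 F [ 0.5 -0.4 -0.6]
shift mm [-3.000e-01 -1.000e-01  1.098e+02] turn [-0.     -0.0004 -0.0007]
```

View pics/s5.png

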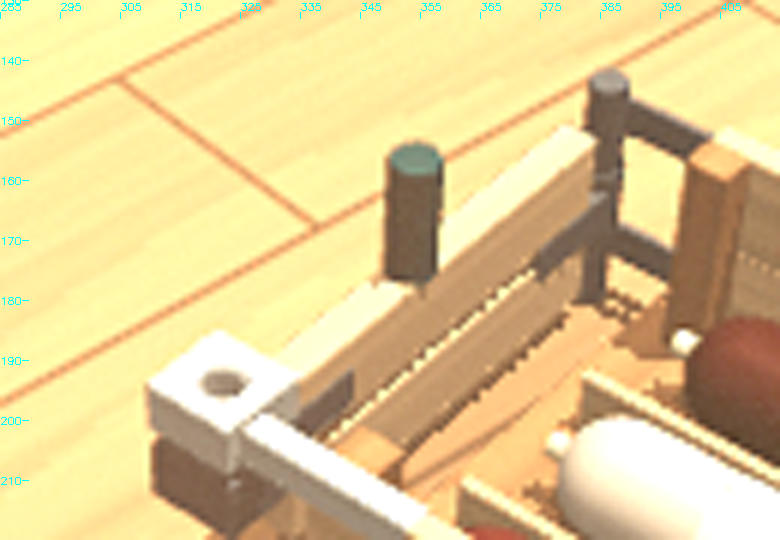

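View pics/t5.png

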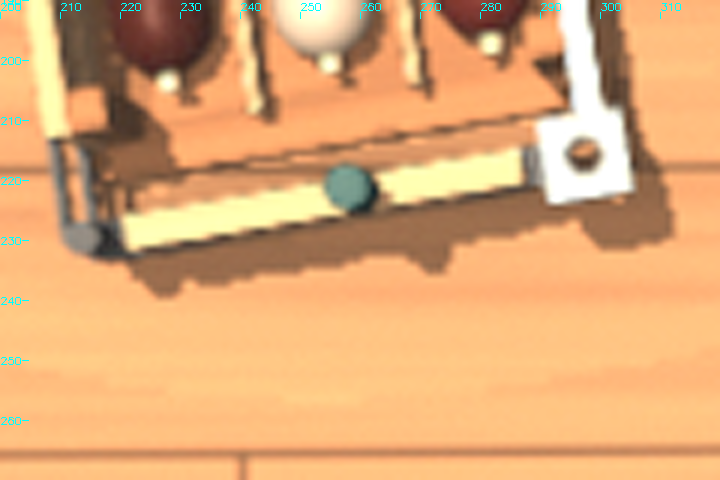

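The gate is shut. The knuckle sits directly under the bracket and the floor shows through both holes at top (297,215). Next is the pin.

```bash
python3 -m jog '[[0.06,0,0,0.03,0,0,0],[0.06,0,0,0.03,0,0,0],[0.06,0,0,0.03,0,0,0],[0.06,0,0,0.019,0,0,0],[0.06,0,0,0,0,0,0]]'
python3 -m jog '[[0.0,0,0,0,0,0,0],[0.0,0,0,0,0,0,0],[0.0,0,0,0,0,0,0],[0.0,0,0,0,0,0,0],[0.0,0,0,0,0,0,0]]' 8
python3 -c "
from h import *
f=vision.grab_frame('scene'); crop(f,80,150,150,110,5,'pics/s6.png')
togo([465.7,-267,122],96.5);print(status.state()['torque'])"
```

```text
time_s: 9.07
ee_pos: [465.7, -266.2, 293.7]
ee_rot: [-179.8, -0.1, 96.6]
force: [0.0, -1.1, -0.3]
gripper_width: 60.0
time_s: 9.7
ee_pos: [465.7, -267.1, 295.3]
ee_rot: [180.0, 0.0, 96.5]
force: [-1.1, 0.1, 3.3]
gripper_width: 23.7
t 9.75 grasp [ 465.7 -267.1  123.3] rot [179.99   0.    96.53] w 23.9 F [-1.   0.5  3.2]
shift mm [ 0.1 -0.   1.3] turn [0.0001 0.0001 0.0005]
[ 0.02937825  0.29727809 -0.04995323]
```

View pics/s6.png

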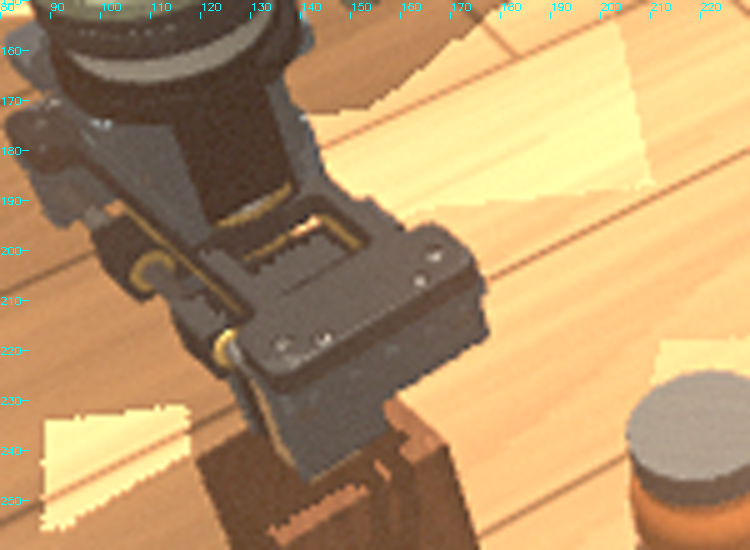

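```bash
python3 -m jog '[[0.0,0,0,0,0,0,0],[0.0,0,0,0,0,0,0],[0.0,0,0,-0.003,0,0,0],[0.0,0,0,-0.006,0,0,0],[0.0,0,0,-0.012,0,0,0],[0.0,0,0,-0.018,0,0,0],[0.0,0,0,-0.018,0,0,0],[0.0,0,0,-0.018,0,0,0],[0.0,0,0,-0.02,0,0,0],[0.0,0,0,-0.02,0,0,0],[0,0,0,-0.02,0,0,0],[0,0,0,0,0,0,0]]' 35
python3 -c "
from h import *
f=vision.grab_frame('scene'); crop(f,50,100,160,120,5,'pics/s7.png')
togo([587.5,59,253],96.5)"
```

```text
time_s: 11.25
ee_pos: [465.9, -267.2, 431.9]
ee_rot: [179.8, 0.1, 96.5]
force: [-0.3, 0.5, -2.4]
gripper_width: 24.0
t 11.3 grasp [ 466.  -267.1  258.5] rot [1.7993e+02 5.0000e-02 9.6540e+01] w 24.0 F [-1.1 -0.5 -1.8]
shift mm [310.  158.1   5.5] turn [0.0013 0.0009 0.0006]
```

View pics/s7.png

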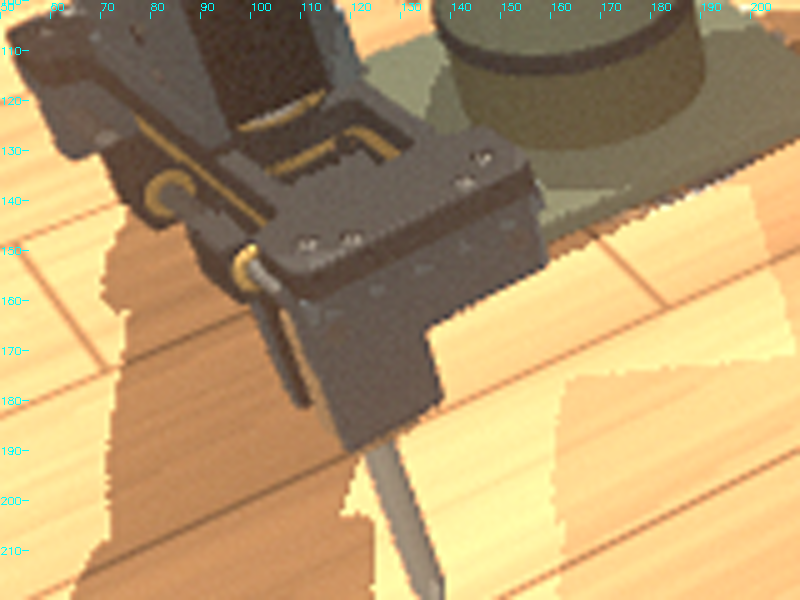

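```bash
python3 -m jog '[[0,0.02,0.01,0,0,0,0],[0,0.04,0.0205,0,0,0,0],[0,0.04,0.0205,0,0,0,0],[0,0.04,0.0205,0,0,0,0],[0,0.04,0.0205,0,0,0,0],[0,0.04,0.0205,0,0,0,0],[0,0.04,0.0205,0,0,0,0],[0,0.03,0.015,0,0,0,0],[0,0.02,0.0101,0,0,0,0],[0,0,0,0,0,0,0],[0,0,0,0,0,0,0]]'
python3 -c "
from h import *
f=vision.grab_frame('scene'); crop(f,270,100,130,120,5,'pics/s8.png')
h=f
print([proj(f,[587.5,59,z]) for z in (105,145)])
f=vision.grab_frame('top'); crop(f,230,170,120,80,6,'pics/t8.png')
togo([587.5,59,253],96.5)"
```

```text
time_s: 12.68
ee_pos: [587.4, 58.1, 429.6]
ee_rot: [-179.9, 0.0, 96.5]
force: [0.5, -0.1, -0.8]
gripper_width: 24.2
[(np.float64(321.6003185812663), np.float64(192.70728120032965)), (np.float64(321.6567122696422), np.float64(177.49467198118813))]
t 12.78 grasp [587.3  57.8 257.9] rot [-1.7998e+02  2.0000e-02  9.6450e+01] w 24.0 F [-0.8 -0.1 -1.1]
shift mm [1.1 0.3 4.9] turn [-0.0004  0.0003 -0.0008]
```

View pics/s8.png

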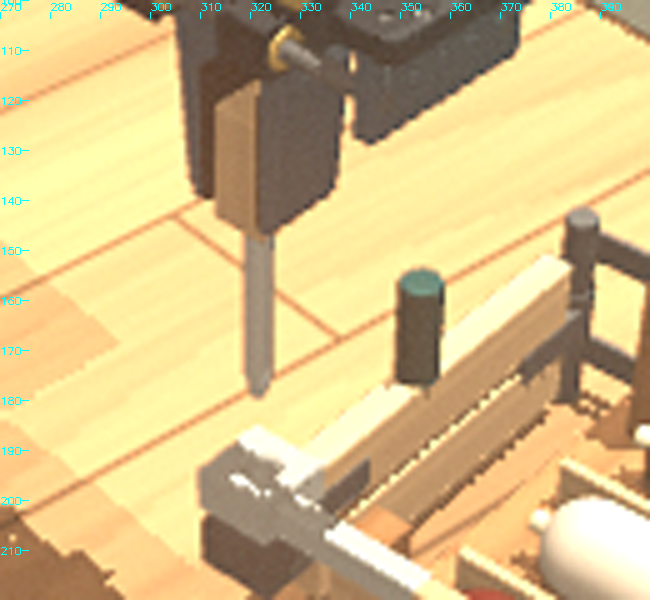

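View pics/t8.png

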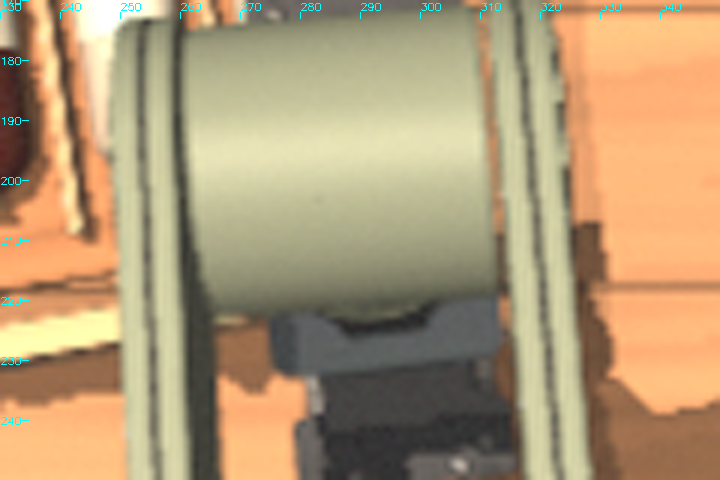

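```bash
python3 -m jog '[[0,0.0011,0.0003,0.005,0,0,0],[0,0,0,0.01,0,0,0],[0,0,0,0.01,0,0,0],[0,0,0,0.005,0,0,0],[0,0,0,0,0,0,0]]'
python3 -c "
from h import *
f=vision.grab_frame('scene'); crop(f,290,150,70,70,8,'pics/s9.png')
togo([587.5,59,227],96.5)"
```

```text
time_s: 13.4
ee_pos: [587.7, 60.0, 399.3]
ee_rot: [-179.9, -0.0, 96.5]
force: [0.4, 0.6, -0.9]
gripper_width: 23.8
t 13.45 grasp [587.8  60.  227.8] rot [-179.99   -0.     96.53] w 23.9 F [-0.1 -0.5 -1.4]
shift mm [-1.  -0.4  0.8] turn [-0.0002 -0.0001  0.0005]
```

View pics/s9.png

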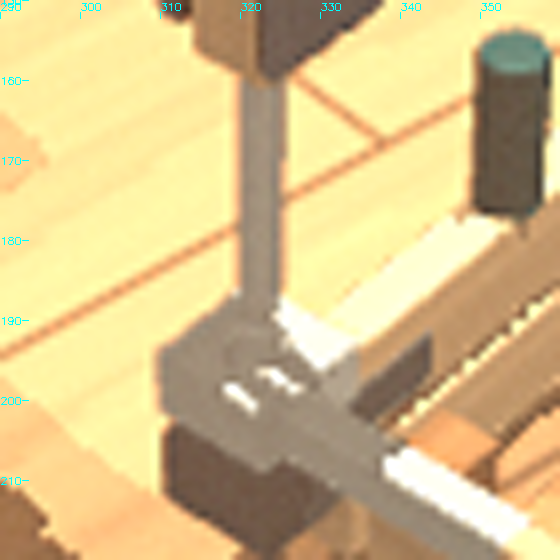

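```bash
python3 -m jog '[[0,-0.0006,-0.0002,0.003,0,0,0],[0,0,0,0.003,0,0,0],[0,0,0,0.003,0,0,0],[0,0,0,0.003,0,0,0],[0,0,0,0.003,0,0,0],[0,0,0,0.003,0,0,0],[0,0,0,0,0,0,0],[0,0,0,0,0,0,0]]'
python3 -c "
from h import *
f=vision.grab_frame('scene'); crop(f,290,150,70,70,8,'pics/s10.png')
togo([587.5,59,136],96.5);print(status.state()['torque'])"
```

```text
time_s: 14.45
ee_pos: [587.7, 59.4, 382.0]
ee_rot: [180.0, -0.0, 96.5]
force: [-0.3, 0.4, -0.7]
gripper_width: 23.4
t 14.5 grasp [587.8  59.4 210.1] rot [179.98  -0.    96.53] w 23.8 F [ 0.4 -0.4 -1.7]
shift mm [-0.4 -0.3 74.1] turn [ 0.0004 -0.0001  0.0006]
[-0.15975898  0.01566994 -0.01781877]
```

View pics/s10.png

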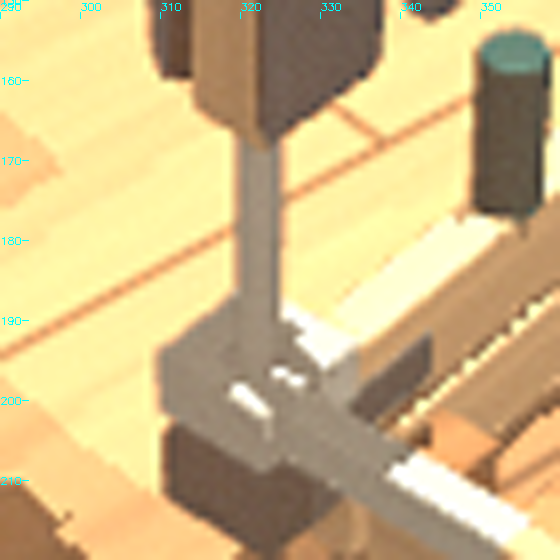

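```bash
python3 -m jog '[[0,0,0,0.003,0,0,0],[0,0,0,0.003,0,0,0],[0,0,0,0.003,0,0,0],[0,0,0,0.003,0,0,0],[0,0,0,0.003,0,0,0]]'
python3 -m jog '[[0,0,0,0.003,0,0,0],[0,0,0,0.003,0,0,0],[0,0,0,0.003,0,0,0],[0,0,0,0.003,0,0,0],[0,0,0,0,0,0,0]]'
python3 -c "
from h import *
togo([587.5,59,135],96.5);print(status.state()['torque'])"
```

```text
time_s: 15.12
ee_pos: [587.6, 59.4, 366.7]
ee_rot: [-180.0, -0.0, 96.5]
force: [-0.4, -0.1, -0.9]
gripper_width: 23.8
time_s: 15.75
ee_pos: [587.6, 59.4, 354.6]
ee_rot: [-180.0, -0.0, 96.5]
force: [0.0, 1.1, -1.6]
gripper_width: 23.9
t 15.75 grasp [587.5  59.4 182.6] rot [-1.7997e+02 -1.0000e-02  9.6530e+01] w 23.9 F [ 0.   1.1 -1.6]
shift mm [-0.4 -0.1 47.6] turn [-0.0005 -0.0001  0.0006]
[-0.09646654  0.01483587 -0.0092036 ]
```

```bash
python3 -m jog '[[0,0,0,0.004,0,0,0],[0,0,0,0.004,0,0,0],[0,0,0,0.004,0,0,0],[0,0,0,0.004,0,0,0],[0,0,0,0.004,0,0,0]]'
python3 -m jog '[[0,0,0,0.004,0,0,0],[0,0,0,0.004,0,0,0],[0,0,0,0.004,0,0,0],[0,0,0,0.004,0,0,0],[0,0,0,0.004,0,0,0],[0,0,0,0.004,0,0,0],[0,0,0,0.002,0,0,0],[0,0,0,0,0,0,0]]'
python3 -c "
from h import *
togo([587.5,59,133.3],96.5);print(status.state()['torque'])"
```

```text
time_s: 16.38
ee_pos: [587.7, 59.4, 334.6]
ee_rot: [180.0, -0.0, 96.5]
force: [0.4, 0.6, -1.0]
gripper_width: 23.8
time_s: 17.38
ee_pos: [587.6, 59.4, 308.8]
ee_rot: [-180.0, -0.0, 96.5]
force: [-1.3, -0.2, -1.0]
gripper_width: 24.0
t 17.38 grasp [587.6  59.4 136.8] rot [-1.7999e+02 -1.0000e-02  9.6530e+01] w 24.0 F [-1.3 -0.2 -1. ]
shift mm [-0.4 -0.2  3.5] turn [-0.0003 -0.0001  0.0006]
[-0.05296703  0.08341704  0.04123567]
```

```bash
python3 -m jog '[[0,0,0,0.001,0,0,0],[0,0,0,0.001,0,0,0],[0,0,0,0.001,0,0,0],[0,0,0,0.0005,0,0,0],[0,0,0,0,0,0,0],[0,0,0,0,0,0,0]]'
python3 -c "
from h import *
f=vision.grab_frame('scene'); crop(f,290,140,70,80,7,'pics/s11.png')
togo([587.5,59,133.3],96.5)"
```

```text
time_s: 18.12
ee_pos: [587.6, 59.4, 305.5]
ee_rot: [180.0, -0.0, 96.5]
force: [-0.1, -0.2, -2.0]
gripper_width: 23.8
t 18.18 grasp [587.7  59.4 133.5] rot [ 1.7999e+02 -1.0000e-02  9.6530e+01] w 23.5 F [ 0.6 -0.  -1.3]
shift mm [-0.4 -0.2  0.2] turn [ 0.0001 -0.0001  0.0006]
```

View pics/s11.png

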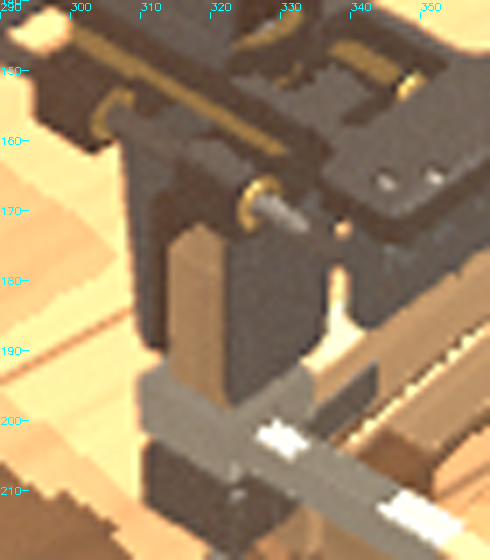

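Nearly seated. I'll press down gently until there is contact.

```bash
python3 -m jog '[[0,0,0,0.0005,0,0,0],[0,0,0,0.0005,0,0,0],[0,0,0,0,0,0,0]]'
python3 -m jog '[[0,0,0,0.0005,0,0,0],[0,0,0,0,0,0,0]]'
```

```text
time_s: 18.55
ee_pos: [587.6, 59.4, 305.3]
ee_rot: [180.0, -0.0, 96.5]
force: [-2.0, -0.2, 5.3]
gripper_width: 23.8
time_s: 18.8
ee_pos: [587.5, 59.4, 305.3]
ee_rot: [179.9, -0.0, 96.5]
force: [-3.1, -0.4, 8.5]
gripper_width: 23.7
```

Contact: z has stopped and the upward force is rising. I'll release the pin and retreat.

```bash
python3 -m jog '[[0.03,0,0,0,0,0,0],[0.05,0,0,0,0,0,0],[0.06,0,0,0,0,0,0],[0.06,0,0,0,0,0,0],[0.06,0,0,-0.01,0,0,0],[0.06,0,0,-0.03,0,0,0],[0.06,0,0,-0.04,0,0,0],[0.06,0,0,-0.04,0,0,0]]'
python3 -m jog '[[0.06,0,-0.04,-0.02,0,0,0],[0.06,0,-0.05,0,0,0,0],[0.06,0,-0.05,0,0,0,0],[0.06,0,-0.05,0,0,0,0],[0.06,0,0,0,0,0,0],[0.06,0,0,0,0,0,0],[0.06,0,0,0,0,0,0],[0.06,0,0,0,0,0,0]]'
python3 -c "
from h import *
f=vision.grab_frame('scene'); crop(f,275,130,130,90,6,'pics/s12.png');cv2.imwrite('pics/s13.png',f['color'])
f=vision.grab_frame('top'); crop(f,200,190,120,80,6,'pics/t12.png')
f0=f
print(ray(f,297,215,155))
"
```

```text
time_s: 19.8
ee_pos: [587.5, 59.4, 425.8]
ee_rot: [180.0, -0.0, 96.5]
force: [1.6, 0.2, -0.4]
gripper_width: 59.9
time_s: 20.8
ee_pos: [399.8, 37.9, 443.8]
ee_rot: [-180.0, -0.0, 96.5]
force: [-0.5, -0.1, -0.2]
gripper_width: 60.1
[583.56481191  57.37880378 155.        ]
```

View pics/s12.png

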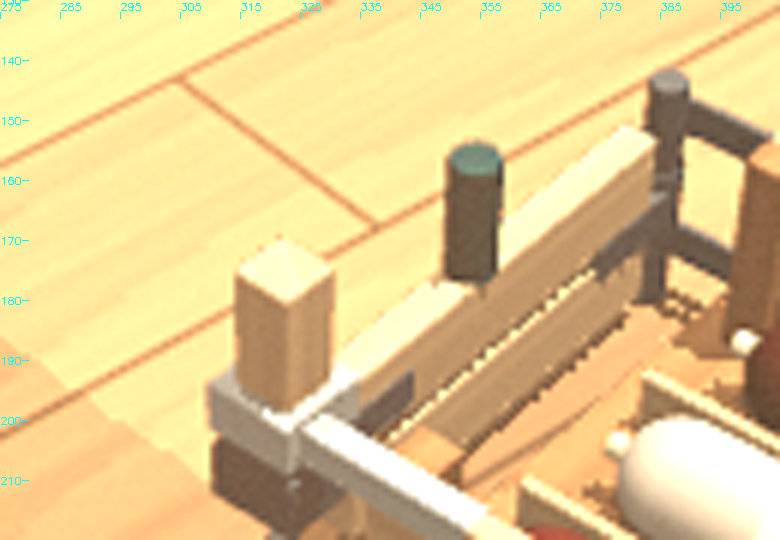

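View pics/s13.png

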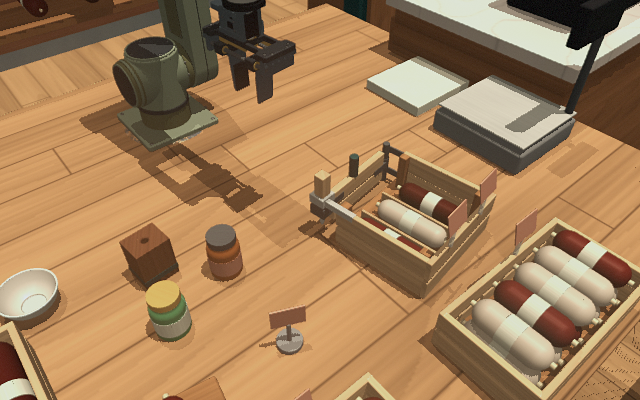

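View pics/t12.png

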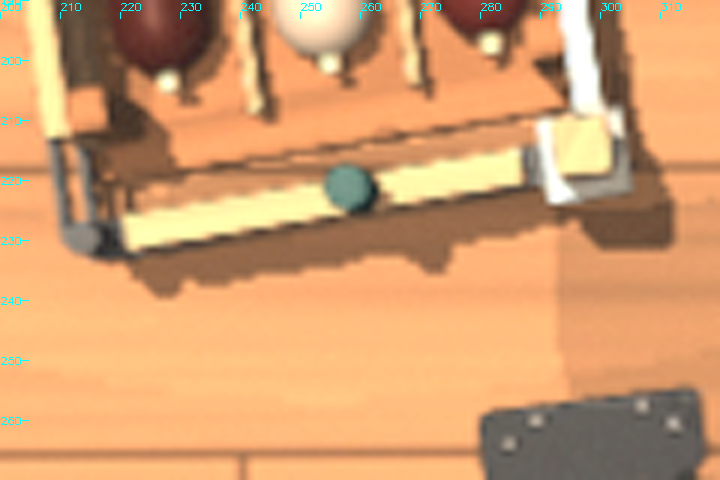

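The pin head sits flat on the bracket, at about scene (322,183), and the shaft tip shows below the knuckle. The gate is shut, both jars and the stand are upright in their places, and the robot is clear.

```bash
python3 -c "
from workcell import ticket
print(ticket.job_done())"
```

```text
the job is handed in; nothing more can be done
None
```

The job is done and handed in at about 21 s, well inside the 64 s limit. The gate is shut and the steel pin is through both holes, with its wooden head resting on the bracket.

- **Gate:** I gripped it by the dowel and swung it shut. After letting go, the floor was visible through the bracket and the knuckle fitted squarely under it.
- **Pin:** I lifted it from its block and lowered it with almost no side force, about 1 N. At about 105 mm its descent stopped and the upward force rose to 8.5 N, which is the head meeting the bracket. I then released it and backed the arm away.
- **Final pictures:** the head sits flat on the bracket, the shaft tip shows below the knuckle, and the gate is shut. Both jars and the price stand are upright and, as far as the picture shows, where they were.

No check failed. The two cameras differed by 2–4 mm on the hole and pin positions, so I used the average, and the pin went in on the first try.

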